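# Weigh a jam tote: hang it on the scale, hold the range lever in its third notch

## Robot

A 6-joint arm with a two-finger parallel gripper is mounted at the origin on the work surface. World frame = base frame: x ahead of the robot, y to its left, z up, the work surface at z = 0. Lengths are in m, angles in rad, forces in N, time in s.
With the tool pointing down it reaches from about 0.325 to 0.775 m from the base axis. Payload 9.3 kg.
Tool frame: the origin (TCP) lies on the mounting face of the last link; the fingertips stand 173 mm ahead of it and the grasp point (between the pads) lies 155 mm ahead of it (r.tcp_to_tips is the distance from the TCP to the fingertips, in m); z points along the fingers, y is the line along which they close (so a half turn about z gives the same grasp; the last joint's range is limited). The gripper opens to 85 mm and grips with 20 to 120 N. Pads are 22 mm wide; open, the fingers measure 114 mm over their backs; the gripper's body (76 mm by 85 mm) begins 54 mm behind the grasp point. The pads swing forward as they close: fully open they stand 13 mm farther back than shut.
Start: joints at [0.962, 0.259, 0.021, 1.334, 0, 1.418], TCP at [0.242, 0.494, 0.405] pointing down, gripper open.
Joint ranges: [-3.04, 3.04], [-0.91, 1.82], [-1.04, 1.36], [-1.92, 1.95], [-1.52, 1.45], [-3.14, 3.14]. Speed limits (rad/s): [2.22, 2.22, 2.79, 3.14, 3.14, 3.14].

## Interface

Orientations are given as a rotation vector (axis times angle).
In Python, from cell import telemetry, snapshot, camera_params, r gives the robot as it stands.
- The arm moves only by the shell command python3 -m pendant 'ROWS' [FORCE]. ROWS is JSON, one flat list of numbers, 7 for each row, row after row: the shift along the tool's x, y, z each as a share of 20 cm, from -1 to 1, then the turn, a rotation vector about the tool's x, y, z each as a share of 6 degrees, from -1 to 1, then the closure, from 0 (fully open) to 1 (shut). In form: [dx, dy, dz, ax, ay, az, gripper, dx, dy, dz, ax, ay, az, gripper, ...]. A call has 1 to 12 rows; each row shifts and turns the commanded pose from where the row before left it, along the tool's axes as they then stand; what a row does not reach is not made up. A row lasts 1/12 s, in which the tool goes at most 41.7 mm and 7.16 degrees, less where a joint would pass 70% of its speed; a pose out of reach is approached as far as the arm can. A call with a number of a shift or a turn outside -1 to 1 is refused whole. A call with a gripper value outside its range is refused whole. The fingers move at their own pace and stop on an object; FORCE is the grip in N (left out, the last holds). Time passes only in rows, so rows that do not move let the fingers close. It gives the time, the measured TCP pose, the force, the opening and the grip force at its end, in the units of the state.
- telemetry.get_state(): the state, without advancing time (a new reading comes with each control period).
- snapshot(name): name is "scene" or "top" or "wrist"; returns (picture, depth): 480x640x3 uint8, blue, green, red; 480x640 float32, m along the optical axis (not along the pixel's ray), 0 where there is no reading.
- camera_params(name): a dict with "mtx" (3x3 intrinsics, pixels), "R" (3x3) and "t" (3): a world point X has camera coordinates R X + t. Camera axes: x right, y down, z forward; pixel columns grow to the right and rows downward; lengths in m; the calibration is good to about 2 mm. The wrist camera is an equidistant fisheye: a pixel r from the principal point sees the ray r / f radians off the axis. A picture is of the moment at which its call begins: read the wrist's pose just before it. camera_params takes no time and is no camera call; for the wrist camera it gives the pose at the moment of the call.
- r.finish_job(): hands the job in; it is judged then, once.
The state is a dict: "time_s": time; "joint_pos": joint angles; "qvel": joint speeds; "joint_torque": joint torques, N m; "tcp_pos": TCP position; "ee_rot": TCP orientation; "ft_force": force on the tool from outside, world axes, zero at the start; "wrist_torque": the same for the moment, N m; "gripper_width": finger opening in m; "finger_force": force on a finger pad.
Only numpy, scipy, OpenCV 4.12 (cv2) and the standard library are available. Lean on these libraries where they do the work, as an engineer would, in place of code of your own. Each camera call takes 0.05 s, during which the arm holds its last target. There are 200 camera calls.

## Task

Hang the plywood tote of little jam jars by the hand hole in its handle board onto the hook of the scale, and let go of it so that it hangs level from the hook alone. Then press the lever of the spring-return range dial on the grey selector box down past its first two clicks to the third, at the end of its travel, and finish while still holding it down there with the gripper. Leave the other things on the table where they stand.

Things in the scene. Friction and masses are not known exactly. Their poses are not given: they have to be found in the camera images.
- tote_center (a point): centre of the loose plywood tote (0.3-0.6 kg), 84 mm above its underside: tray 110 (x) x 130 mm (y) with four small jars fixed in it (tops at 62 mm), two on each side of an upright handle board 12 mm thick (x), 130 mm wide (y), 168 mm high from the underside. Axes: x across the board, y along it, z up. Alike from both sides
- tote_rail (a point): the tote's top rail, middle: a solid bar of the handle board, 12 mm thick (x), 130 mm long (y), 45 mm high; it is gripped here from above across its thickness. Its top is 22 mm above this point, its underside (top of the hand hole) 22 mm below. Same axes as tote_center
- tote_eye (a point): middle of the top edge of the tote's hand hole, which the hook carries: the hole is open through the board along tote x, 90 mm wide (y) and 55 mm high, downwards from this point; 123 mm above the tote's underside and 45 mm below its top
- tote: the same tote, origin at the centre of its underside
- hook_seat (a point): top of the scale's level hook bar at its middle, 200 mm above the table. x along the bar towards the column, z up. The bar is a 10 mm round rod; at -x it ends in an upturned tip (x = -25 to -41 mm, 15 mm higher than the bar's top). The column (60 mm wide, 225 mm high) begins at x = +85 mm. The tote may hang anywhere between tip and column, board across the bar
- scale: the fixed hanging scale: aluminium column and hook on a 12 mm thick steel foot plate; origin on the table right below hook_seat, same axes. Scale and selector box stand one left, one right, either way round
- press_bar (a point): axis of the dial lever's press bar (black level round bar, 18 mm thick, 62 mm long), 28 mm from its free end; x along the bar towards the box. Press it here from above. Free, it is 164 mm above the table; fully pressed 99 mm: it swings 70 mm from a level axle that is 130 mm high, from 0.50 rad above to 0.46 rad below level, so shifting sideways up to 9 mm towards selector +y, and back
- selector: the fixed grey selector box with the dial, 100 x 130 x 170 mm high; origin on the table below press_bar as it is with the lever level; x level, from the bar towards the box, z up. The dial's rim begins 38 mm, the box 60 mm from the origin along +x; axle and box are centred at y = -70 mm, so the lever points to +y
- dial (a joint): dial angle in rad, 0 undisturbed, grows as the lever is pressed down. It clicks over a bump at 0.15, 0.45 and 0.75; the notches behind them are at 0.30, 0.60 and 0.90, the end stop at 0.96. The spring always returns it: about 4 N on the bar at the start and 9 N at the end, up to 2 N more on the bumps; let go, it returns to 0
- jam_jar: bystander: low jar 64 mm wide, 85 mm high, origin under its centre
- tall_jar: bystander: jar 72 mm wide, 110 mm high, origin under its centre
- sauce_bottle: bystander: bottle 60 mm wide, 190 mm high, origin under its centre
- bread_bowl: bystander: white bowl 120 mm wide, 45 mm high, origin under its centre
- spoon_cup: bystander: white cup 72 mm wide, 90 mm high, origin under its centre
- tasting_spoon: bystander: wooden spoon 160 mm long lying on the table
There are look-alikes about, which are no part of the job. Leave any red look-alike of the tote alone.

How it is judged:
On the way, in this order (a step that is already met when the one before it is completed fails the run):
1. the tote hangs from the hook, let go (horizontal distance between tote_eye and hook_seat below 0.045 m and z of tote_eye in the frame of hook_seat between -0.008 and 0.02 m and angle between tote's own z axis and vertical below 0.25 rad and contact force between tote and scale above 1.5 N and contact force between tote and the fingers below 0.2 N and contact force between tote and the arm below 0.2 N and linear speed of tote below 0.06 m/s), for 0.3 s.
2. the lever is pressed past the second click (value of joint dial above 0.5 rad and contact force between any of the fingers, the arm and dial above 2 N).
3. the lever is held in the third notch (value of joint dial above 0.82 rad and contact force between any of the fingers, the arm and dial above 2 N), for 0.3 s.
At the end, for the whole second after the job is handed in: The tote hangs on the hook bar alone (hole's top edge within 45 mm of the bar's middle and on the bar, tilt under 0.25 rad, nearly still, not touched by the robot), and the robot holds the dial beyond 0.82 rad, in its third notch, pushing on the lever with more than 2 N (all of step 1 and all of step 3 and height (world z) of tote above 0.05 m and contact force between dial and tote below 0.1 N); the arm keeps its last pose, push and grip.
It fails at once if a bystander is shifted by more than 40 mm (distance of any of jam_jar, tall_jar, sauce_bottle, bread_bowl, spoon_cup, tasting_spoon from where it was at the start of the episode above 0.04 m).
It also fails if it takes over 64 s, if anything falls off the work surface, if the arm or the gripper's body presses on something with over 40 N, if the wrist force passes 120 N, or if a joint passes its speed limit or range.

## Working session

There is one attempt and no reset: what is moved stays moved. The work goes in short steps, Python scripts to look and compute and a shell command to move; the robot and the scene stay as the last step left them, time stands still between calls to the robot, and variables do not carry over. Pictures are saved under pics/ and viewed, at most 10 in all, crops included, and the job is handed in when it is done.

```bash
mkdir -p pics; ls; python3 - <<'E'
from cell import telemetry, snapshot, camera_params, r
import cv2,numpy as np
for n in ["scene","top"]:
    p,d=snapshot(n); cv2.imwrite(f"pics/{n}0.png",p); np.save(f"pics/{n}0.npy",d)
    c=camera_params(n); print(n,c, -c["R"].T@c["t"])
s=telemetry.get_state(); print(s["tcp_pos"],s["ee_rot"],s["time_s"],s["ft_force"])
E
```

```text
pics
scene {'mtx': array([[497.91729803,   0.        , 336.83605193],
       [  0.        , 497.91729803, 232.55679842],
       [  0.        ,   0.        ,   1.        ]]), 'R': array([[ 0.23710058,  0.97140886, -0.01217112],
       [ 0.83624461, -0.21045422, -0.50636348],
       [-0.49444743,  0.10988104, -0.86223425]]), 't': array([-0.13582855, -0.32535246,  1.50617508])} [ 1.04900367 -0.10202683  1.13227594]
top {'mtx': array([[442.57160257,   0.        , 309.80627777],
       [  0.        , 442.57160257, 237.24751181],
       [  0.        ,   0.        ,   1.        ]]), 'R': array([[-0.11386014, -0.99349543,  0.00164327],
       [-0.97300664,  0.11117751, -0.20223164],
       [ 0.20073352, -0.02462504, -0.97933634]]), 't': array([0.05561612, 0.49296534, 1.10491704])} [0.26419713 0.02765633 1.1816872 ]
[0.24207929 0.49382014 0.40413899] [-7.09713334e-01 -3.05992609e+00  1.70313661e-03] 0.1 [-0.55756013  0.44700131  0.73670538]
```

View pics/scene0.png

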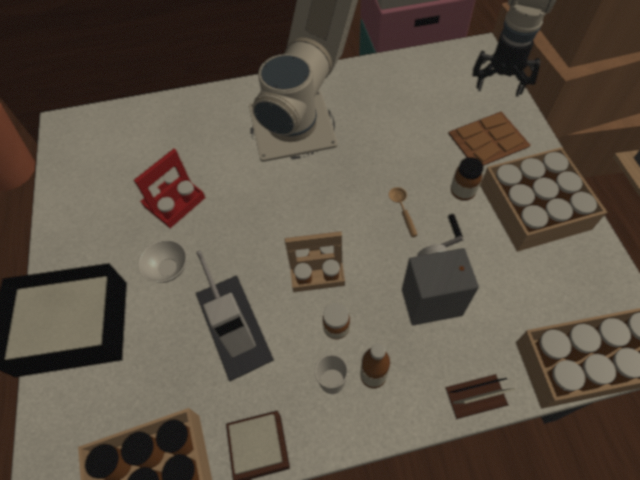

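View pics/top0.png

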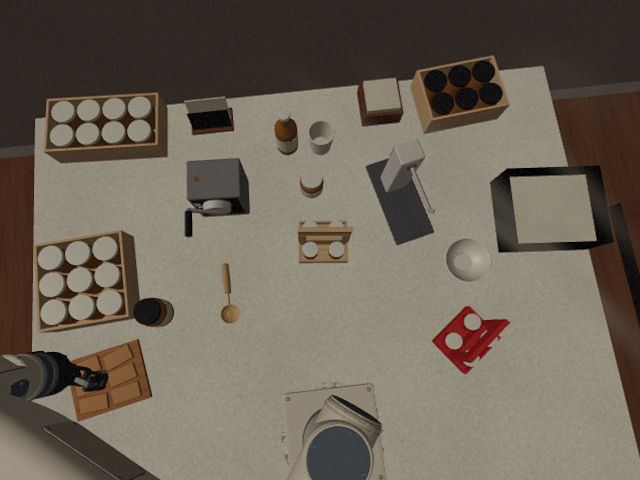

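The wanted plywood tote is at scene (315,262) / top (325,241). It could be confused with the red tote at scene (170,188) / top (470,340), or with the plywood trays at top (85,280), (105,125) and (460,92), which have no handle. I choose the tote at (325,241). The scale hook is at top (425,190) and the selector lever at top (188,222). One close crop montage will check this.

```bash
python3 - <<'E'
import cv2,numpy as np
s=cv2.imread("pics/scene0.png");t=cv2.imread("pics/top0.png")
def crop(i,u,v,w,h): return cv2.resize(i[v:v+h,u:u+w],(400,300),interpolation=cv2.INTER_CUBIC)
# 80x60 crops, 5x
a=np.hstack([crop(t,285,205,80,60),crop(t,365,160,80,60)])
b=np.hstack([crop(s,275,225,80,60),crop(s,180,245,80,60)])
cv2.imwrite("pics/m1.png",np.vstack([a,b]))
E
```

```text
(no output)
```

View pics/m1.png

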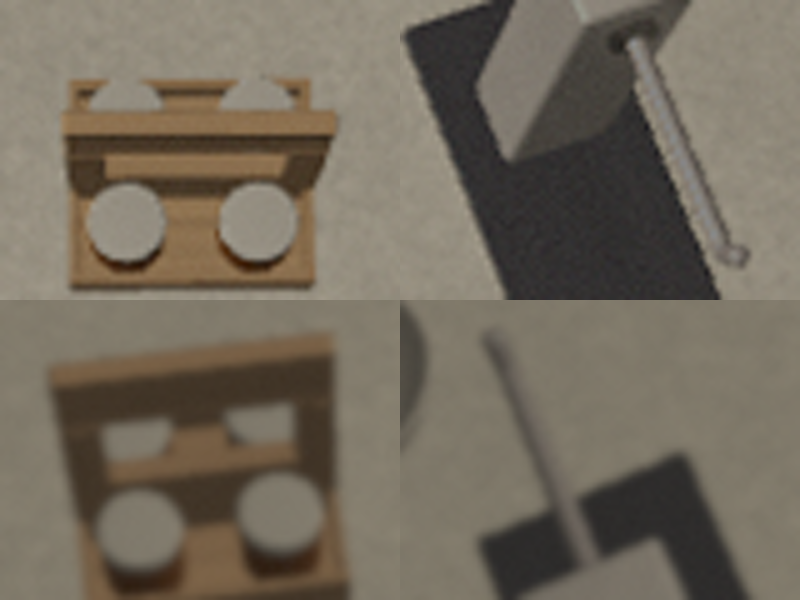

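The crops show the plywood tote with its rail's top face running from top px (298,229.6) to (352,229.6) and scene px (285,240) to (341,233). The hook tip is at top (432,210.5) and scene (198.5,252.5).

```bash
cat > h.py <<'E'
import numpy as np
from cell import camera_params
def ray(n,u,v):
    c=camera_params(n); d=np.linalg.inv(c["mtx"])@[u,v,1]; R=c["R"]; return -R.T@c["t"], R.T@d/np.linalg.norm(d)
def tri(pt,ps):
    rs=[ray("top",*pt),ray("scene",*ps)]
    A=sum(np.eye(3)-np.outer(d,d) for o,d in rs); b=sum((np.eye(3)-np.outer(d,d))@o for o,d in rs)
    x=np.linalg.solve(A,b); return x, max(np.linalg.norm(np.cross(x-o,d)) for o,d in rs)
def line(t2,s2):
    N=[];D=[]
    for n,pp in(("top",t2),("scene",s2)):
        o,a=ray(n,*pp[0]);_,b=ray(n,*pp[1]); k=np.cross(a,b);k/=np.linalg.norm(k);N.append(k);D.append(k@o)
    d=np.cross(*N);d/=np.linalg.norm(d); return np.linalg.lstsq(np.array(N),np.array(D),rcond=None)[0],d
def onz(n,u,v,z):
    o,d=ray(n,u,v); return o+d*(z-o[2])/d[2]
E
python3 - <<'E'
from h import *
import cv2
np.set_printoptions(precision=4,suppress=True)
T=lambda x,y:(365+(x-400+.5)/5-.5,160+(y+.5)/5-.5)
S=lambda x,y:(180+(x-400+.5)/5-.5,245+(y-300+.5)/5-.5)
L=tri((298,229.5),(284.8,240.4));R=tri((352.2,229.5),(341.1,233));print("rail",L,R,np.linalg.norm(L[0]-R[0]))
for p in((298,229.5),(352.2,229.5)):print(onz("top",*p,.168))
for p in((284.8,240.4),(341.1,233)):print(onz("scene",*p,.168))
p,d=line([T(655,90),T(712,225)],[S(510,380),S(578,540)]);print("bar",p,d)
print("tip",tri(T(735,255),S(495,338)), onz("top",*T(735,255),.215),onz("scene",*S(495,338),.215))
a=onz("top",*T(655,90),.195);b=onz("top",*T(712,225),.195);print("top bar",a,b,np.degrees(np.arctan2(*(a-b)[1::-1])))
a=onz("scene",*S(578,540),.195);b=onz("scene",*S(510,380),.195);print("sc bar",a,b,np.degrees(np.arctan2(*(a-b)[1::-1])))
s=cv2.imread("pics/scene0.png");t=cv2.imread("pics/top0.png")
def crop(i,u,v,w,h): return cv2.resize(i[v:v+h,u:u+w],(400,300),interpolation=cv2.INTER_CUBIC)
cv2.imwrite("pics/m2.png",np.hstack([crop(t,175,190,80,60),crop(s,405,205,80,60)]))
E
```

```text
rail (array([ 0.4916, -0.0344,  0.1745]), np.float64(0.062026605263436035)) (array([ 0.4929, -0.0342,  0.1954]), np.float64(0.06417203567924788)) 0.020972950579165883
[0.4936 0.0276 0.168 ]
[ 0.4791 -0.0988  0.168 ]
[ 0.4874 -0.0964  0.168 ]
[0.4995 0.0299 0.168 ]
bar [ 0.086  -0.3802  0.1758] [-0.9709 -0.2366 -0.0365]
tip (array([ 0.494 , -0.2792,  0.2074]), np.float64(0.00025215028487882884)) [ 0.4922 -0.2771  0.215 ] [ 0.4987 -0.2775  0.215 ]
top bar [ 0.5801 -0.2596  0.195 ] [ 0.5123 -0.2752  0.195 ] 12.949279718767801
sc bar [ 0.5892 -0.2576  0.195 ] [ 0.5085 -0.2771  0.195 ] 13.596479046006658
```

View pics/m2.png

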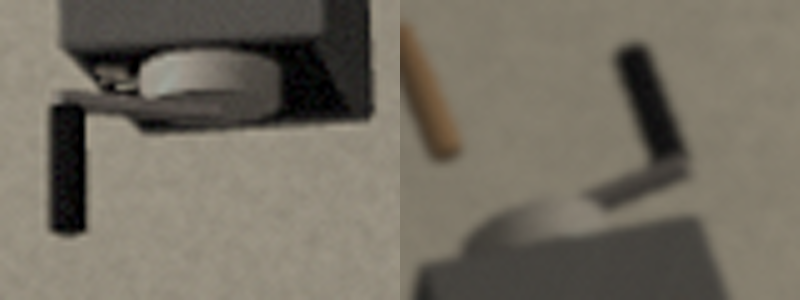

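The selector crop shows the black press bar running from its free end at top px (188,236) / scene (451,215) to its root at top (188,212) / scene (458,236). The scene view is mirrored left to right, so I redo the pairings.

```bash
cat >> h.py <<'E'
from scipy.spatial.transform import Rotation as Ro
from cell import telemetry, snapshot
np.set_printoptions(precision=4,suppress=True)
def st():
    s=telemetry.get_state(); R=Ro.from_rotvec(s["ee_rot"]).as_matrix(); return s,np.array(s["tcp_pos"]),R
def plan(target,ydir=None):
    """needed tool shift (units 20cm) and turn about tool z (deg) to reach TCP target with y axis along ydir"""
    s,p,R=st(); d=R.T@(np.array(target)-p); print("t",s["time_s"],"p",p,"\n x",R[:,0],"y",R[:,1],"z",R[:,2]); print("shift/0.2:",d/.2)
    if ydir is not None:
        y=np.array([*ydir,0.]);y/=np.linalg.norm(y)
        if y@R[:,1]<0:y=-y
        z=np.array([0,0,-1.]);Rt=np.stack([np.cross(y,z),y,z],1)
        rv=Ro.from_matrix(R.T@Rt).as_rotvec(degrees=True); print("turn/6deg",rv/6,"ang",np.linalg.norm(rv),"j6",s["joint_pos"])
E
python3 - <<'E'
from h import *
L=tri((298,229.5),(341.1,233));R=tri((352.2,229.5),(284.8,240.4));print("rail",L,R,np.linalg.norm(L[0]-R[0]))
a=tri((188,236),(451,214.6));b=tri((188,211.6),(458.2,235.6));print("lever end,root",a,b,np.linalg.norm(a[0]-b[0]))
c=tri((188,222),(455,226.5));print(c)
for n,p in(("top",(188,236)),("scene",(451,214.6))):print(onz(n,*p,.164))
y=(L[0]-R[0])[:2]
plan([*(L[0]+R[0])[:2]/2,.32],(y[1],-y[0]))
print(telemetry.get_state()["gripper_width"])
E
```

```text
rail (array([0.4954, 0.0292, 0.1612]), np.float64(0.00162560681801329)) (array([ 0.4814, -0.0982,  0.1584]), np.float64(0.0018513884810023504)) 0.1281695389681263
lever end,root (array([0.5093, 0.2876, 0.1604]), np.float64(0.0007753443105609862)) (array([0.5676, 0.2829, 0.1637]), np.float64(0.0003420200697789581)) 0.058618504330285676
(array([0.5426, 0.2848, 0.1622]), np.float64(0.00044680739334052537))
[0.5082 0.2859 0.164 ]
[0.5113 0.287  0.164 ]
t 0.1 p [0.2421 0.4938 0.4041] 
 x [-0.8979  0.4402  0.0002] y [ 0.4402  0.8979 -0.0012] z [-0.0007 -0.001  -1.    ]
shift/0.2: [-2.2688 -1.8293  0.4224]
turn/6deg [-0.0107  0.0052 11.6898] ang 70.13854579809191 j6 [0.9624 0.2591 0.0209 1.3337 0.     1.4182]
0.08553982602138732
```

```bash
python3 -m pendant '[0,0,0,0,0,1,0, 0,0,0,0,0,1,0, 0,0,0,0,0,1,0, 0,0,0,0,0,1,0, 0,0,0,0,0,1,0, 0,0,0,0,0,1,0, 0,0,0,0,0,1,0, 0,0,0,0,0,1,0, 0,0,0,0,0,1,0, 0,0,0,0,0,1,0, 0,0,0,0,0,1,0, 0,0,0,0,0,0.69,0]'; python3 - <<'E'
from h import *
plan([.4884,-.0345,.40],(.994,-.109))
E
```

```text
time_s: 1.1
tcp_pos: [0.2421, 0.4938, 0.4043]
ee_rot: [2.345, 2.09, -0.001]
ft_force: [-0.5, 0.4, -0.3]
gripper_width: 0.0856
finger_force: 0.0
t 1.1 p [0.2421 0.4938 0.4043] 
 x [ 0.1145  0.9934 -0.0007] y [ 0.9934 -0.1145 -0.0004] z [-0.0005 -0.0007 -1.    ]
shift/0.2: [-2.4831  1.5261  0.0227]
turn/6deg [-0.0038  0.0069 -0.0531] ang 0.32210419695257764 j6 [0.9624 0.259  0.021  1.3337 0.     2.648 ]
```

```bash
python3 -m pendant '[-0.16,0.1,0,0,0,0,0, -0.16,0.1,0,0,0,0,0, -0.16,0.1,0,0,0,0,0, -0.16,0.1,0,0,0,0,0, -0.16,0.1,0,0,0,0,0, -0.16,0.1,0,0,0,0,0, -0.16,0.1,0,0,0,0,0, -0.16,0.1,0,0,0,0,0, -0.16,0.1,0,0,0,0,0, -0.16,0.1,0,0,0,0,0, -0.16,0.1,0,0,0,0,0, -0.16,0.1,0,0,0,0,0]'; python3 - <<'E'
from h import *
plan([.4884,-.0345,.40],(.994,-.109))
E
```

```text
time_s: 2.1
tcp_pos: [0.4391, 0.0841, 0.4046]
ee_rot: [-2.339, -2.097, 0.0]
ft_force: [-0.1, 1.7, 0.5]
gripper_width: 0.0854
finger_force: 0.0
t 2.1 p [0.4391 0.0841 0.4046] 
 x [0.109  0.994  0.0001] y [ 0.994  -0.109  -0.0001] z [-0.0001  0.0001 -1.    ]
shift/0.2: [-0.5627  0.3099  0.0232]
turn/6deg [-0.0009 -0.0005  0.0001] ang 0.006127006558830772 j6 [ 0.0012  0.0828 -0.1988  1.2893  0.0001  1.6812]
```

```bash
python3 -m pendant '[-0.14,0.078,0,0,0,0,0, -0.14,0.078,0,0,0,0,0, -0.14,0.078,0,0,0,0,0, -0.14,0.078,0,0,0,0,0, 0,0,0,0,0,0,0]'; python3 - <<'E'
from h import *
import cv2
plan([.4884,-.0345,.32],(.994,-.109))
c=camera_params("wrist"); p,d=snapshot("wrist"); cv2.imwrite("pics/w1.png",p); print(c, -c["R"].T@c["t"])
E
```

```text
time_s: 2.52
tcp_pos: [0.4905, -0.0363, 0.4038]
ee_rot: [2.343, 2.092, -0.002]
ft_force: [-1.3, 0.9, -0.7]
gripper_width: 0.0853
finger_force: 0.0
t 2.5167 p [ 0.4905 -0.0363  0.4038] 
 x [ 0.1126  0.9936 -0.0011] y [ 0.9936 -0.1126 -0.0003] z [-0.0004 -0.0011 -1.    ]
shift/0.2: [ 0.008  -0.0112  0.4191]
turn/6deg [-0.003   0.0107 -0.0347] ang 0.2183360565347986 j6 [-0.2443  0.1597 -0.1102  1.3011 -0.0012  1.4393]
{'mtx': array([[371.6483,   0.    , 318.3638],
       [  0.    , 371.6483, 238.2259],
       [  0.    ,   0.    ,   1.    ]]), 'R': array([[ 0.9936, -0.1128, -0.0002],
       [-0.1072, -0.9444,  0.3107],
       [-0.0353, -0.3087, -0.9505]]), 't': array([-0.4915, -0.0219,  0.386 ])} [0.4997 0.043  0.3736]
```

View pics/w1.png

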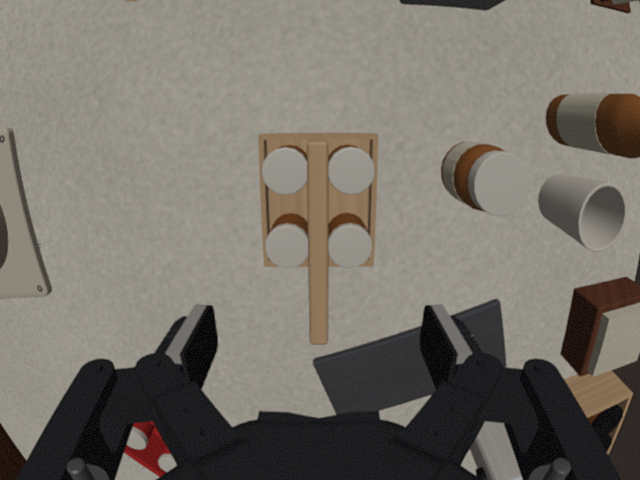

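The wrist view shows the rail running from px (317.5,143) to (319,343), midway between the pads.

```bash
cat >> h.py <<'E'
def wray(c,u,v):
    M=c["mtx"];q=np.array([(u-M[0,2]),(v-M[1,2])])/M[0,0];th=np.linalg.norm(q)
    d=np.array([*(q/th*np.sin(th)),np.cos(th)]);R=c["R"];return -R.T@c["t"],R.T@d
def wz(c,u,v,z):
    o,d=wray(c,u,v);return o+d*(z-o[2])/d[2]
E
python3 - <<'E'
from h import *
c=camera_params("wrist")
for z in(.16,.168):
    a,b=wz(c,317.5,142,z),wz(c,319,344,z);print(z,a,b,np.linalg.norm(a-b),(a+b)/2, np.degrees(np.arctan2(*(a-b)[:2])))
m=(a+b)/2; y=a-b
plan([m[0],m[1],.3025],(y[1],-y[0]))
E
```

```text
0.16 [0.4966 0.0329 0.16  ] [ 0.4824 -0.1004  0.16  ] 0.13407064517514364 [ 0.4895 -0.0337  0.16  ] 6.07946813195078
0.168 [0.4967 0.0334 0.168 ] [ 0.483 -0.095  0.168] 0.12905139900768284 [ 0.4898 -0.0308  0.168 ] 6.079468131950798
t 2.5667 p [ 0.4895 -0.0345  0.4038] 
 x [ 0.1126  0.9936 -0.0001] y [ 0.9936 -0.1126 -0.0013] z [-0.0013  0.0001 -1.    ]
shift/0.2: [0.0188 0.0001 0.5067]
turn/6deg [-0.0122  0.0008 -0.0643] ang 0.39270266154782657 j6 [-0.2415  0.1582 -0.1119  1.3019 -0.0002  1.4421]
```

```bash
python3 -m pendant '[0.018,0,0.1,0,0,0,0, 0,0,0.14,0,0,0,0, 0,0,0.14,0,0,0,0, 0,0,0.12,0,0,0,0, 0,0,0,0,0,0,0, 0,0,0,0,0,0,1, 0,0,0,0,0,0,1, 0,0,0,0,0,0,1, 0,0,0,0,0,0,1, 0,0,0,0,0,0,1, 0,0,0,0,0,0,1, 0,0,0,0,0,0,1]' 70; python3 -m pendant '[0,0,0,0,0,0,1, 0,0,0,0,0,0,1, 0,0,0,0,0,0,1, 0,0,0,0,0,0,1]'
```

```text
time_s: 3.57
tcp_pos: [0.4893, -0.0286, 0.3052]
ee_rot: [2.339, 2.096, 0.002]
ft_force: [1.7, 0.0, 1.0]
gripper_width: 0.0112
finger_force: 69.0
time_s: 3.9
tcp_pos: [0.4894, -0.0286, 0.3052]
ee_rot: [2.339, 2.096, 0.002]
ft_force: [2.9, -0.6, 5.5]
gripper_width: 0.0112
finger_force: 69.8
```

```bash
python3 -m pendant '[0,0,-0.06,0,0,0,1, 0,0,-0.12,0,0,0,1, 0,0,-0.14,0,0,0,1, 0,0,-0.14,0,0,0,1, 0,-0.1,-0.085,0,0,-0.8,1, 0,-0.05,0,0,0,-0.8,1, 0,0,0,0,0,-0.8,1, 0,0,0,0,0,-0.8,1, 0,0,0,0,0,0,1]'; python3 - <<'E'
from h import *
plan([.450,-.286,.412],(.973,.229))
E
```

```text
time_s: 4.65
tcp_pos: [0.4586, -0.0261, 0.4129]
ee_rot: [-1.951, -2.46, 0.002]
ft_force: [-0.1, -0.1, -5.3]
gripper_width: 0.0113
finger_force: 69.4
t 4.65 p [ 0.4586 -0.0261  0.4129] 
 x [-0.2275  0.9738  0.0009] y [ 0.9738  0.2275 -0.0022] z [-0.0023  0.0004 -1.    ]
shift/0.2: [-1.2558 -0.3374  0.0041]
turn/6deg [-0.021  -0.0085 -0.0155] ang 0.1647476499819018 j6 [-0.2398  0.102  -0.156   1.3152 -0.0002  1.1015]
```

```bash
python3 -m pendant '[-0.1,-0.034,0,0,0,0,1, -0.13,-0.034,0,0,0,0,1, -0.13,-0.034,0,0,0,0,1, -0.13,-0.034,0,0,0,0,1, -0.13,-0.034,0,0,0,0,1, -0.13,-0.034,0,0,0,0,1, -0.13,-0.034,0,0,0,0,1, -0.13,-0.034,0,0,0,0,1, -0.13,-0.034,0,0,0,0,1, -0.11,-0.03,0,0,0,0,1, 0,0,0,0,0,0,1, 0,0,0,0,0,0,1]'; python3 - <<'E'
from h import *
import cv2
plan([.450,-.286,.412],(.973,.229))
c=camera_params("wrist"); p,d=snapshot("wrist"); q=[snapshot(n)[0] for n in("scene","top")]
a=np.hstack([cv2.resize(q[0][220:340,140:300],(400,300),interpolation=cv2.INTER_CUBIC),cv2.resize(q[1][130:250,360:520],(400,300),interpolation=cv2.INTER_CUBIC)])
b=np.hstack([cv2.resize(p,(400,300)),cv2.resize(p[200:440,160:480],(400,300))])
cv2.imwrite("pics/m3.png",np.vstack([a,b]))
E
```

```text
time_s: 5.65
tcp_pos: [0.4495, -0.286, 0.4123]
ee_rot: [-1.961, -2.451, -0.0]
ft_force: [0.1, -0.1, -6.0]
gripper_width: 0.0113
finger_force: 69.3
t 5.65 p [ 0.4495 -0.286   0.4123] 
 x [-0.2196  0.9756  0.0025] y [ 0.9756  0.2196 -0.0018] z [-0.0023  0.002  -1.    ]
shift/0.2: [-0.0007  0.0026  0.0013]
turn/6deg [-0.0175 -0.0237 -0.0931] ang 0.5862835046873365 j6 [-0.7242  0.2281 -0.0007  1.3451 -0.      0.6252]
```

View pics/m3.png

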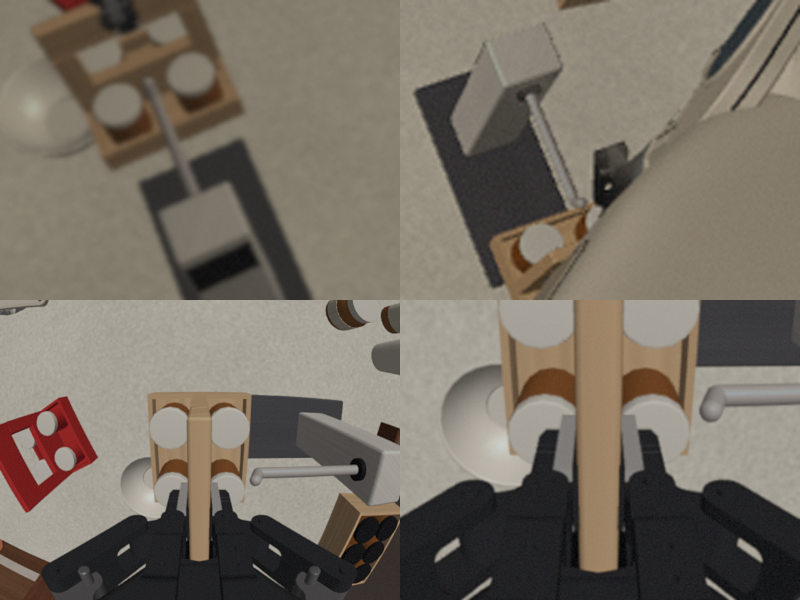

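The wrist view shows the hook tip at wrist px (410,283), the bar running from there to (576,270), right of the rail. In the scene view the hook tip is in line with the hole. Next I compute the lateral offset.

```bash
python3 - <<'E'
from h import *
c=camera_params("wrist");s,p,R=st()
for uv,z in(((409,283),.207),((409,283),.215),((430,277.5),.195),((472,273.5),.195),((576,270),.195)):
    X=wz(c,*uv,z);print(uv,z,X,"tool rel:",R.T@(X-p))
a=wz(c,472,273.5,.195);b=wz(c,576,270,.195);print("bar yaw",np.degrees(np.arctan2(*(b-a)[1::-1])),"rail yaw",np.degrees(np.arctan2(R[1,1],R[0,1])))
X=tri((431.8,210.6),(198.5,252.5));print(X)
E
```

```text
(409, 283) 0.207 [ 0.4973 -0.2757  0.207 ] tool rel: [-0.0027  0.0485  0.2062]
(409, 283) 0.215 [ 0.4944 -0.2726  0.215 ] tool rel: [0.0011 0.0463 0.1982]
(430, 277.5) 0.195 [ 0.513  -0.2746  0.195 ] tool rel: [-0.0051  0.0641  0.2181]
(472, 273.5) 0.195 [ 0.5381 -0.2669  0.195 ] tool rel: [-0.0032  0.0903  0.2181]
(576, 270) 0.195 [ 0.6167 -0.2493  0.195 ] tool rel: [-0.0036  0.1707  0.2181]
bar yaw 12.632376614036476 rail yaw 12.904626051180271
(array([ 0.4941, -0.2798,  0.2066]), np.float64(0.0003867000922042368))
```

```bash
python3 -m pendant '[0,0.06,0,0,0,-0.04,1, 0,0.07,0,0,0,0,1, 0,0.07,0,0,0,0,1, 0,0.07,0,0,0,0,1, 0,0.07,0,0,0,0,1, 0,0.06,0,0,0,0,1, 0,0,0,0,0,0,1, 0,0,0,0,0,0,1]'; python3 - <<'E'
from h import *
import cv2
plan([.450,-.286,.412],(.973,.229))
c=camera_params("wrist"); p,d=snapshot("wrist"); q=[snapshot(n)[0] for n in("scene","top")]
a=np.hstack([cv2.resize(q[0][220:340,140:300],(400,300),interpolation=cv2.INTER_CUBIC),cv2.resize(q[1][130:250,360:520],(400,300),interpolation=cv2.INTER_CUBIC)])
b=np.hstack([cv2.resize(p,(400,300)),cv2.resize(p[200:440,160:480],(400,300))])
cv2.imwrite("pics/m4.png",np.vstack([a,b]))
E
```

```text
time_s: 6.47
tcp_pos: [0.5288, -0.2659, 0.4132]
ee_rot: [-1.949, -2.463, 0.0]
ft_force: [-0.4, 0.4, -6.1]
gripper_width: 0.0114
finger_force: 69.5
t 6.4667 p [ 0.5288 -0.2659  0.4132] 
 x [-0.2297  0.9733  0.0005] y [ 0.9733  0.2297 -0.0006] z [-0.0007  0.0004 -1.    ]
shift/0.2: [-0.0074 -0.4065  0.006 ]
turn/6deg [-0.0056 -0.0051  0.0063] ang 0.059093169138398 j6 [-0.6076  0.3295  0.1442  1.3863 -0.0001  0.7314]
```

View pics/m4.png

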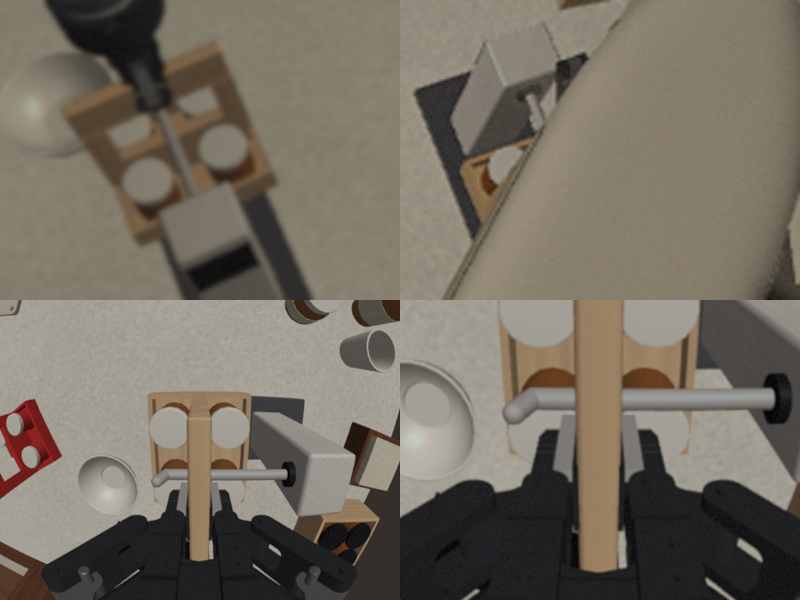

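The bar passes through the hole on both sides of the board, with the board about at the seat's middle. Now lower.

```bash
python3 -m pendant '[0,0,0.04,0,0,0,1, 0,0,0.04,0,0,0,1, 0,0,0.03,0,0,0,1, 0,0,0.015,0,0,0,1, 0,0,0,0,0,0,1, 0,0,0,0,0,0,1]'; python3 -m pendant '[0,0,0.01,0,0,0,1, 0,0,0,0,0,0,1, 0,0,0,0,0,0,1]'; python3 -m pendant '[0,0,0.01,0,0,0,1, 0,0,0,0,0,0,1, 0,0,0,0,0,0,1]'; python3 -m pendant '[0,0,0.01,0,0,0,1, 0,0,0,0,0,0,1, 0,0,0,0,0,0,1]'
```

```text
time_s: 7.12
tcp_pos: [0.5275, -0.2667, 0.3885]
ee_rot: [-1.952, -2.461, 0.0]
ft_force: [0.4, 0.7, -5.5]
gripper_width: 0.0112
finger_force: 69.5
time_s: 7.37
tcp_pos: [0.5276, -0.2666, 0.3868]
ee_rot: [1.952, 2.462, 0.0]
ft_force: [-0.6, 0.4, -5.4]
gripper_width: 0.0107
finger_force: 69.5
time_s: 7.62
tcp_pos: [0.5276, -0.2666, 0.3846]
ee_rot: [-1.952, -2.462, 0.0]
ft_force: [-0.4, 0.1, -5.8]
gripper_width: 0.0111
finger_force: 69.5
time_s: 7.87
tcp_pos: [0.5276, -0.2666, 0.3825]
ee_rot: [-1.952, -2.462, 0.0]
ft_force: [0.3, -0.5, -5.5]
gripper_width: 0.0113
finger_force: 69.4
```

```bash
for i in 1; do python3 -m pendant '[0,0,0.006,0,0,0,1, 0,0,0,0,0,0,1, 0,0,0,0,0,0,1]'; python3 -m pendant '[0,0,0.006,0,0,0,1, 0,0,0,0,0,0,1, 0,0,0,0,0,0,1]';python3 -m pendant '[0,0,0.006,0,0,0,1, 0,0,0,0,0,0,1, 0,0,0,0,0,0,1]'; done | grep -E "pos|ft"
```

```text
tcp_pos: [0.5275, -0.2666, 0.382]
ft_force: [-0.3, 0.9, -0.0]
tcp_pos: [0.5274, -0.2665, 0.3818]
ft_force: [-4.0, 3.1, 7.4]
tcp_pos: [0.5273, -0.2663, 0.3817]
ft_force: [-5.5, 3.5, 15.8]
```

```bash
python3 -m pendant '[0,0,-0.012,0,0,0,1, 0,0,0,0,0,0,1, 0,0,0,0,0,0,1]' 20 | grep -E "pos|ft"; python3 -m pendant '[0,0,0,0,0,0,0.8, 0,0,0,0,0,0,0.7, 0,0,0,0,0,0,0.6, 0,0,0,0,0,0,0.55, 0,0,0,0,0,0,0.5, 0,0,0,0,0,0,0.5, 0,0,0,0,0,0,0.5]'; python3 -m pendant '[0,0,-0.08,0,0,0,0.5, 0,0,-0.15,0,0,0,0.5, 0,0,-0.2,0,0,0,0.5, 0,0,-0.2,0,0,0,0.5, 0,0,0,0,0,0,0.5, 0,0,0,0,0,0,0.5, 0,0,0,0,0,0,0.5]'
python3 - <<'E'
from h import *
import cv2
plan([.5426,.2848,.405],(0,1))
c=camera_params("wrist"); p,d=snapshot("wrist"); q=[snapshot(n)[0] for n in("scene","top")]
a=np.hstack([cv2.resize(q[0][220:340,140:300],(400,300),interpolation=cv2.INTER_CUBIC),cv2.resize(q[1][130:250,360:520],(400,300),interpolation=cv2.INTER_CUBIC)])
b=np.hstack([cv2.resize(p,(400,300)),cv2.resize(p[200:440,160:480],(400,300))])
cv2.imwrite("pics/m5.png",np.vstack([a,b]))
E
```

```text
tcp_pos: [0.5276, -0.2666, 0.3819]
ft_force: [-1.2, 0.4, 4.2]
time_s: 9.45
tcp_pos: [0.5276, -0.2667, 0.3814]
ee_rot: [-1.952, -2.462, -0.0]
ft_force: [0.2, 0.1, 0.4]
gripper_width: 0.0424
finger_force: 0.0
time_s: 10.03
tcp_pos: [0.5276, -0.2667, 0.507]
ee_rot: [-1.952, -2.462, 0.0]
ft_force: [0.3, -0.6, -0.2]
gripper_width: 0.0425
finger_force: 0.0
t 10.0333 p [ 0.5276 -0.2667  0.507 ] 
 x [-0.2281  0.9736  0.0002] y [ 0.9736  0.2281 -0.0002] z [-0.0003  0.0002 -1.    ]
shift/0.2: [2.6675 0.702  0.5105]
turn/6deg [ -0.0003  -0.0032 -12.8029] ang 76.81728169575187 j6 [-0.6099  0.3292  0.3793  1.6212 -0.      0.7308]
```

View pics/m5.png

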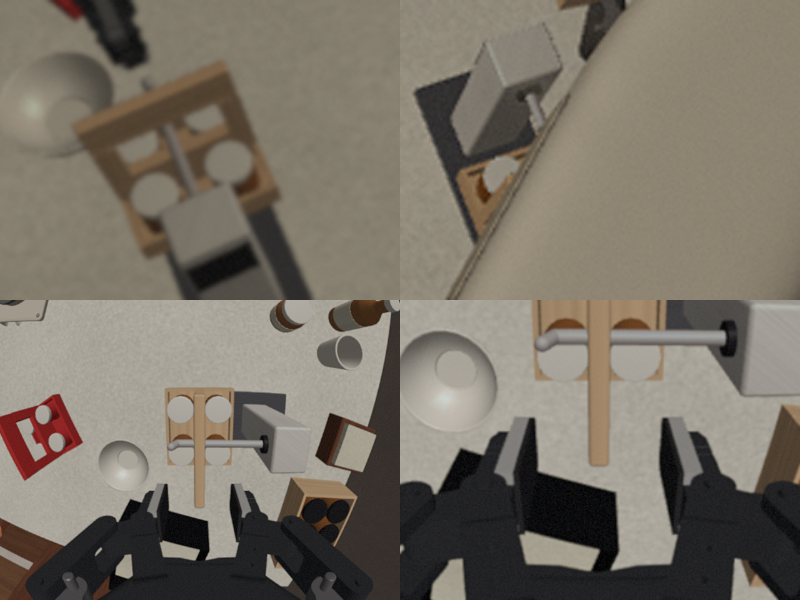

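The tote hangs from the hook, level, with the board about mid-bar and the gripper clear. Next is the lever.

```bash
python3 -m pendant '[0,0,0,0,0,1,1, 0,0,0,0,0,1,1, 0,0,0,0,0,0.95,1, 0,0,0,0,0,0,1]'|grep time; python3 - <<'E'
from h import *
plan([.532,.289,.42],(.997,-.08))
E
```

```text
time_s: 10.52
t 10.5167 p [ 0.5276 -0.2667  0.5064] 
 x [0.0832 0.9965 0.001 ] y [ 0.9965 -0.0832 -0.0016] z [-0.0015  0.0011 -1.    ]
shift/0.2: [ 2.7701 -0.2086  0.4352]
turn/6deg [-0.0156 -0.0094 -0.0304] ang 0.2126778613132132 j6 [-0.6099  0.3298  0.3786  1.6216  0.      1.0442]
```

```bash
python3 -m pendant '[0.1,-0.01,0,0,0,0,1, 0.18,-0.015,0,0,0,0,1, 0.18,-0.015,0,0,0,0,1, 0.18,-0.015,0,0,0,0,1, 0.18,-0.015,0,0,0,0,1, 0.18,-0.015,0,0,0,0,1, 0.18,-0.015,0,0,0,0,1, 0.18,-0.015,0,0,0,0,1, 0.18,-0.015,0,0,0,0,1, 0.18,-0.015,0,0,0,0,1, 0.18,-0.015,0,0,0,0,1]'|grep pos; python3 -m pendant '[0.18,-0.01,0,0,0,0,1, 0.18,-0.01,0,0,0,0,1, 0.18,-0.01,0,0,0,0,1, 0.18,-0.01,0,0,0,0,1, 0.15,-0.01,0,0,0,0,1, 0,0,0.1,0,0,0,1, 0,0,0.15,0,0,0,1, 0,0,0.15,0,0,0,1, 0,0,0,0,0,0,1, 0,0,0,0,0,0,1]'; python3 - <<'E'
from h import *
import cv2
plan([.532,.289,.345],(.997,-.08))
c=camera_params("wrist"); p,d=snapshot("wrist"); q=[snapshot(n)[0] for n in("scene","top")]
a=np.hstack([cv2.resize(q[0][160:280,380:540],(400,300),interpolation=cv2.INTER_CUBIC),cv2.resize(q[0][220:340,140:300],(400,300),interpolation=cv2.INTER_CUBIC)])
b=np.hstack([cv2.resize(p,(400,300)),cv2.resize(p[200:440,160:480],(400,300))])
cv2.imwrite("pics/m6.png",np.vstack([a,b]))
E
```

```text
tcp_pos: [0.5251, 0.1165, 0.507]
time_s: 12.27
tcp_pos: [0.5291, 0.2889, 0.4265]
ee_rot: [-2.304, -2.134, 0.005]
ft_force: [-0.5, -0.9, 1.2]
gripper_width: 0.0001
finger_force: 0.0
t 12.2667 p [0.5291 0.2889 0.4265] 
 x [ 0.0764  0.9971 -0.0016] y [ 0.9971 -0.0764 -0.0034] z [-0.0035 -0.0013 -1.    ]
shift/0.2: [0.0022 0.0158 0.4072]
turn/6deg [-0.0322  0.0152  0.034 ] ang 0.2956960182351726 j6 [ 0.3607  0.3481  0.2053  1.4317 -0.      2.008 ]
```

View pics/m6.png

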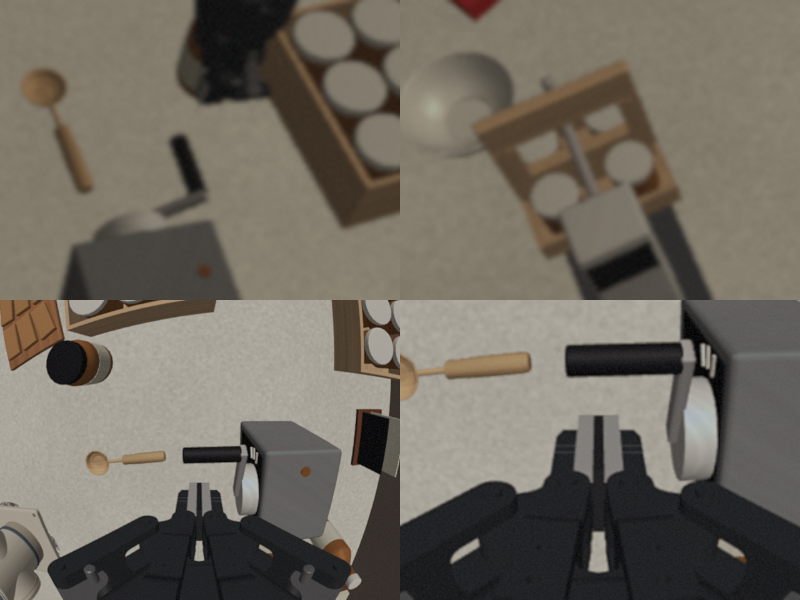

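The wrist view shows the tote still hanging. The press bar runs from wrist px (293,249), its free end, to (386,247), its root at the arm.

```bash
python3 - <<'E'
from h import *
c=camera_params("wrist");s,p,R=st()
for z in(.16,.164):
    a,b=wz(c,292.8,248.8,z),wz(c,386.4,247,z);print(z,a,b,np.linalg.norm(a-b)); 
    m=a+.028*(b-a)/np.linalg.norm(b-a); print(m,R.T@(m-p))
E
```

```text
0.16 [0.5127 0.2847 0.16  ] [0.5771 0.2809 0.16  ] 0.06454810456041762
[0.5406 0.2831 0.16  ] [-0.0053  0.0107  0.2697]
0.164 [0.5131 0.2861 0.164 ] [0.5764 0.2823 0.164 ] 0.06347032098986796
[0.541  0.2845 0.164 ] [-0.0038  0.011   0.2657]
```

```bash
python3 -m pendant '[0,0.03,0.1,0,0,0,1, 0,0,0.12,0,0,0,1, 0,0,0.12,0,0,0,1, 0,0,0.03,0,0,0,1, 0,0,0,0,0,0,1, 0,0,0,0,0,0,1]'; python3 -m pendant '[0,0,0.03,0,0,0,1, 0,0,0.03,0,0,0,1, 0,0,0.03,0,0,0,1, 0,0,0,0,0,0,1, 0,0,0,0,0,0,1]' |grep -E "pos|ft"
```

```text
time_s: 12.92
tcp_pos: [0.5357, 0.2885, 0.3553]
ee_rot: [2.307, 2.132, 0.003]
ft_force: [0.2, -0.2, 0.4]
gripper_width: 0.0002
finger_force: 0.0
tcp_pos: [0.5356, 0.2889, 0.3365]
ft_force: [0.7, 2.6, 4.5]
```

```bash
python3 -m pendant '[0,0,0.03,0,0,0,1, 0,0,0.03,0,0,0,1, 0,0,0.03,0,0,0,1, 0,0,0.03,0,0,0,1, 0,0,0,0,0,0,1]' |grep -E "pos|ft"; python3 -m pendant '[0,0,0.03,0,0,0,1, 0,0,0.03,0,0,0,1, 0,0,0.03,0,0,0,1, 0,0,0.02,0,0,0,1, 0,0,0,0,0,0,1, 0,0,0,0,0,0,1]' |grep -E "pos|ft"
```

```text
tcp_pos: [0.5354, 0.2888, 0.3116]
ft_force: [1.4, 2.3, 2.8]
tcp_pos: [0.5355, 0.2883, 0.2902]
ft_force: [-0.6, 0.6, 7.3]
```

```bash
python3 -m pendant '[0,0,0.02,0,0,0,1, 0,0,0,0,0,0,1, 0,0,0,0,0,0,1]' |grep -E "pos|ft"; python3 -m pendant '[0,0,0.015,0,0,0,1, 0,0,0,0,0,0,1, 0,0,0,0,0,0,1]' |grep -E "pos|ft";python3 -m pendant '[0,0,0.01,0,0,0,1, 0,0,0,0,0,0,1, 0,0,0,0,0,0,1]' |grep -E "pos|ft"
```

```text
tcp_pos: [0.5355, 0.2878, 0.2865]
ft_force: [-1.0, -2.9, 8.8]
tcp_pos: [0.5355, 0.2874, 0.2837]
ft_force: [-0.8, -6.2, 11.0]
tcp_pos: [0.5355, 0.2871, 0.2818]
ft_force: [-0.8, -8.1, 11.6]
```

```bash
python3 -m pendant '[-0.015,0,0.005,0,0,0,1, 0,0,0,0,0,0,1, 0,0,0,0,0,0,1]' |grep -E "pos|ft"; python3 -m pendant '[0,0,0.01,0,0,0,1, 0,0,0,0,0,0,1, 0,0,0,0,0,0,1]' |grep -E "pos|ft"; python3 -m pendant '[0,0,0.007,0,0,0,1, 0,0,0,0,0,0,1, 0,0,0,0,0,0,1]' |grep -E "pos|ft"
```

```text
tcp_pos: [0.5352, 0.2854, 0.281]
ft_force: [-1.4, 1.3, 9.7]
tcp_pos: [0.5352, 0.2854, 0.2805]
ft_force: [-4.9, -0.7, 21.4]
tcp_pos: [0.5351, 0.2854, 0.2801]
ft_force: [-6.7, -1.8, 30.9]
```

```bash
python3 -m pendant '[0,0,-0.01,0,0,0,1, 0,0,0,0,0,0,1, 0,0,0,0,0,0,1, 0,0,0,0,0,0,1, 0,0,0,0,0,0,1, 0,0,0,0,0,0,1]' |grep -E "pos|ft"; python3 - <<'E'
from h import *
import cv2
q=snapshot("scene")[0]; t=snapshot("top")[0]
f=lambda i,u,v:cv2.resize(i[v:v+120,u:u+160],(400,300),interpolation=cv2.INTER_CUBIC)
cv2.imwrite("pics/m7.png",np.vstack([np.hstack([f(q,380,160),f(q,140,220)]),np.hstack([f(t,140,150),f(t,360,130)])]))
E
```

```text
tcp_pos: [0.5352, 0.2854, 0.2806]
ft_force: [-3.5, 0.6, 18.0]
```

View pics/m7.png

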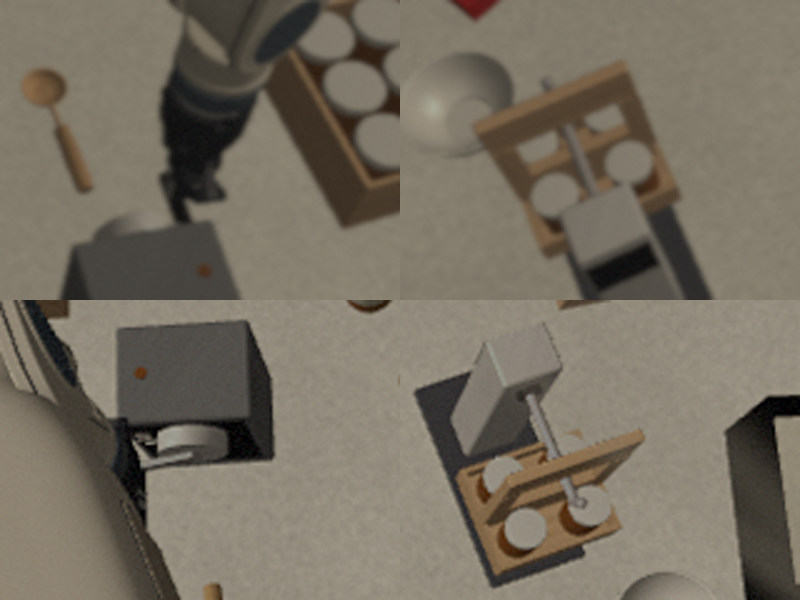

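The tote hangs still on the hook, and the lever is held down at its end stop with 18 N. I hand the job in.

```bash
python3 -c "
from cell import r
print(r.finish_job())"
```

```text
the job is handed in; nothing more can be done
None
```

I handed the job in with the tote hanging level from the hook, let go, and the gripper holding the dial lever down at its end stop with about 18 N; the hand-in call returned no verdict.

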